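Sort the spare camera parts into their trays

TASK

Sort the four loose spare parts lying on the right of the bench - two connector plugs, a camera board and a 9 V battery - into the three low trays, each into the tray that already holds one of its kind. Set each one down flat on the tray's floor beside what is there, not on top of it, without dropping it: the board with its lens up, the battery standing. Leave the parts that are already in the trays where they are.

Things in the scene. Friction and masses are not known exactly. Their poses are not given: they have to be found in the camera images.
- tray_connectors: identical low open tray of blue painted metal with a small card holder on one short side, fixed to the bench; outside 116 x 86 x 12 mm (long side along its x), walls and floor 3 mm thick, so the inside is 110 x 80 mm and its floor lies 3 mm above the origin. Origin at the centre of its underside; x along the long side, away from the card holder. This one holds the connector plug at the start, near the card-holder end.
- tray_boards: identical low open tray of blue painted metal with a small card holder on one short side, fixed to the bench; outside 116 x 86 x 12 mm (long side along its x), walls and floor 3 mm thick, so the inside is 110 x 80 mm and its floor lies 3 mm above the origin. Origin at the centre of its underside; x along the long side, away from the card holder. This one holds the camera board at the start, near the card-holder end.
- tray_batteries: identical low open tray of blue painted metal with a small card holder on one short side, fixed to the bench; outside 116 x 86 x 12 mm (long side along its x), walls and floor 3 mm thick, so the inside is 110 x 80 mm and its floor lies 3 mm above the origin. Origin at the centre of its underside; x along the long side, away from the card holder. This one holds the battery at the start, near the card-holder end.
- plug_in_tray: silver-grey crimp connector (a stubby ribbed cylinder with a thinner tail), 15 mm wide along its x, 29 mm long along its y, 15 mm high, lying on its side; grasp it across its 15 mm width. Origin at the centre of its underside, z up. Already in its tray, about 36 mm from the tray's centre towards the card holder, lying lengthwise in it; stays there.
- board_in_tray: small square green camera circuit board with a black lens standing on it: board 38 x 38 mm, 5 mm thick; square lens base 20 x 20 mm from 5 to 12 mm height; round lens barrel 16 mm in diameter from 12 to 26 mm height, in the middle - grasp the barrel. Origin at the centre of its underside, z up through the lens. Already in its tray, about 31 mm from the tray's centre towards the card holder; stays there.
- battery_in_tray: 9 V block battery standing upright, dark grey with an orange upper part and two studs on top; 18 mm wide along its x, 27 mm along its y, 48 mm high (body 46 mm). Origin at the centre of its underside, z up. Already in its tray, about 36 mm from the tray's centre towards the card holder; stays there.
- plug_1: silver-grey crimp connector (a stubby ribbed cylinder with a thinner tail), 15 mm wide along its x, 29 mm long along its y, 15 mm high, lying on its side; grasp it across its 15 mm width. Origin at the centre of its underside, z up. One of the two loose on the bench, right of the big open camera; to be sorted.
- plug_2: silver-grey crimp connector (a stubby ribbed cylinder with a thinner tail), 15 mm wide along its x, 29 mm long along its y, 15 mm high, lying on its side; grasp it across its 15 mm width. Origin at the centre of its underside, z up. The other loose one. The big black open camera between the right and left half of the bench is fixed, 0.33 m high, x 0.27 to 0.44, y -0.22 to -0.01 m from the robot base: carry things round behind it.
- board: small square green camera circuit board with a black lens standing on it: board 38 x 38 mm, 5 mm thick; square lens base 20 x 20 mm from 5 to 12 mm height; round lens barrel 16 mm in diameter from 12 to 26 mm height, in the middle - grasp the barrel. Origin at the centre of its underside, z up through the lens. Loose on the bench, right of the big open camera; to be sorted.
- battery: 9 V block battery standing upright, dark grey with an orange upper part and two studs on top; 18 mm wide along its x, 27 mm along its y, 48 mm high (body 46 mm). Origin at the centre of its underside, z up. Loose on the bench, right of the big open camera; to be sorted.
Things that resemble listed ones, but are neither listed nor needed, are in the scene too. What is shaped like the battery but purple or yellow is not meant.

How it is judged:
By the outcome, as a careful person would: the job done as asked, in the order asked, and still so for the second after the job is handed in, with the robot touching nothing.
It also fails if it takes over 131 s, if anything falls off the work surface, if the arm or the gripper's body presses on something with over 40 N, if the wrist force passes 120 N, or if a joint passes its speed limit or range.

ROBOT

A 6-joint arm with a two-finger parallel gripper is mounted at the origin on a cart in front of the work surface, level with it; the furniture and walls round the work are solid. World frame = base frame: x ahead of the robot, y to its left, z up, the work surface at z = 0. Lengths are in m, angles in rad, forces in N, time in s.
With the tool pointing down it reaches from about 0.375 to 0.9 m from the base axis. Payload 3.1 kg.
Tool frame: the origin (TCP) lies midway between the tips of the shut fingers; the grasp point (between the pads) lies 19 mm behind it; z points along the fingers, y is the line along which they close (so a half turn about z gives the same grasp; the last joint's range is limited). The gripper opens to 87 mm and grips with 3 to 60 N. Pads are 19 mm wide; open, the fingers measure 117 mm over their backs; the gripper's body (75 mm by 190 mm) begins 51 mm behind the grasp point.
Start: joints at [-1.435, 0.527, 1.433, -0, 1.181, -0.178], TCP at [0.193, -0.594, 0.191] pointing down, gripper open.
Joint ranges: [-3.08, 3.08], [-0.75, 2.2], [0.22, 2.44], [-1.43, 4.57], [0, 2.65], [-2.85, 2.85]. Speed limits (rad/s): [2.79, 2.79, 3.14, 3.14, 3.14, 3.14].

INTERFACE

Orientations are given as [roll, pitch, yaw] about the fixed x, y, z axes, in that order (R = Rz(yaw) Ry(pitch) Rx(roll)).
In Python, from workcell import ctrl gives the robot as it stands.
- The arm moves only by the tool jog_arm, never from a script. Its argument "steps" is a list that holds one entry, the list of rows, each a list of 6 numbers: the shift along the tool's x, y, z normalised to -1 to 1, where 1 is 300 mm, then the turn, a rotation vector about the tool's x, y, z normalised to -1 to 1, where 1 is 60 degrees. In form: [[[x, y, z, rx, ry, rz], ...]]. A call has 1 to 20 rows; each row shifts and turns the commanded pose from where the row before left it, along the tool's axes as they then stand; what a row does not reach is not made up. A row lasts 1/12 s, in which the tool goes at most 41.7 mm and 7.16 degrees, less where a joint would pass 70% of its speed; a pose out of reach is approached as far as the arm can. A call with a number of a shift or a turn outside -1 to 1 is refused whole. A call with a gripper value outside its range is refused whole. "grip" is the closure, from 0 (fully open) to 1 (shut), set as the call begins (left out, the last holds). The fingers move at their own pace and stop on an object; the grip force is fixed at half the most. Time passes only in rows, so rows that do not move let the fingers close. It gives the time, the measured TCP pose, the force, the opening and the grip force at its end, in the units of the state.
- ctrl.get_state(): the state, without advancing time (a new reading comes with each control period).
- ctrl.snapshot(name): name is "scene" or "top"; returns a dict with "pixels" (400x640x3 uint8, blue, green, red), "z_map" (400x640 float32, m along the optical axis (not along the pixel's ray), 0 where there is no reading), "vertical_fov" (degrees; the focal length in pixels is half the picture's height over the tangent of half this angle, whatever the lens; pixels are square), "cx", "cy" (the principal point, pixels), "dist_coeffs" ([k1, k2, p1, p2, k3] as OpenCV has them; the pictures are not rectified), "R" (3x3) and "t" (3): a world point X has camera coordinates R X + t. Camera axes: x right, y down, z forward; pixel columns grow to the right and rows downward; lengths in m; the calibration is good to about 2 mm. A picture is of the moment at which its call begins.
- ctrl.close_job(): hands the job in; it is judged then, once.
The state is a dict: "t": time; "q": joint angles; "joint_vel": joint speeds; "joint_torque": joint torques, N m; "tool_pos": TCP position; "ee_rot": TCP orientation; "force": force on the tool from outside, world axes, zero at the start; "ft_torque": the same for the moment, N m; "opening": finger opening in m; "gripper_force": force on a finger pad.
Only numpy, scipy, OpenCV 4.12 (cv2) and the standard library are available. Lean on these libraries where they do the work, as an engineer would, in place of code of your own. Each camera call takes 0.05 s, during which the arm holds its last target. There are 200 camera calls.

## Working session

There is one attempt and no reset: what is moved stays moved. The work goes in short steps, Python scripts to look and compute and a tool call to move; the robot and the scene stay as the last step left them, time stands still between calls to the robot, and variables do not carry over. Pictures are saved under pics/ and viewed, at most 14 in all, crops included, and the job is handed in when it is done.

Besides the shell and the picture viewer there is one more tool, called after "Emit:" as name(argument=value, ...) on one line, values as JSON. jog_arm: Moves the arm, as the interface text tells. Its arguments: {"type":"object","properties":{"steps":{"type":"array"},"grip":{"type":"number"}},"required":["steps"]}

```bash
mkdir -p pics
cat > h.py <<'E'
import numpy as np, cv2
from workcell import ctrl
def snap(n):
    s=ctrl.snapshot(n); s['f']=200/np.tan(np.radians(s['vertical_fov'])/2)
    s['K']=np.array([[s['f'],0,s['cx']],[0,s['f'],s['cy']],[0,0,1]]); s['R']=np.array(s['R']);s['t']=np.array(s['t']); return s
def cloud(s):
    v,u=np.mgrid[0:400,0:640]
    p=cv2.undistortPoints(np.stack([u,v],-1).reshape(-1,1,2).astype(float),s['K'],np.array(s['dist_coeffs'])).reshape(400,640,2)
    z=s['z_map'][...,None]; X=np.concatenate([p*z,z],-1)
    return (X-s['t'])@s['R']
def pix(s,P):
    return cv2.projectPoints(np.array(P,float).reshape(-1,1,3),cv2.Rodrigues(s['R'])[0],s['t'],s['K'],np.array(s['dist_coeffs']))[0].reshape(-1,2)
E
python3 - <<'E'
from h import *
for n in ("scene","top"):
    s=snap(n); cv2.imwrite(f"pics/{n}0.png",s['pixels']); np.savez(f"{n}0.npz",**{k:s[k] for k in s})
    print(n,-s['R'].T@s['t'],s['R'][2],s['f'])
print(ctrl.get_state())
E
```

```text
scene [ 0.47831994 -1.07673119  0.5641486 ] [ 0.05190859  0.87649509 -0.47860406] 398.67930898256003
top [ 0.44256968 -0.1645606   1.29251391] [ 0.04510061 -0.00618646 -0.99896329] 397.60333211227993
{'t': 0.1, 'q': array([-1.43554178e+00,  5.28376231e-01,  1.43376768e+00,  1.23837321e-06,
        1.18140037e+00, -1.78506560e-01]), 'joint_vel': array([-1.59646742e-05, -1.60393255e-03, -1.79452352e-03, -2.63892106e-04,
       -7.53247862e-04, -7.21904953e-04]), 'joint_torque': array([-4.04328739e-04, -4.40986097e+01, -1.77150589e+01,  6.33687736e-02,
        5.33748034e-02, -5.05046876e-05]), 'tool_pos': array([ 0.19282525, -0.59375771,  0.19016975]), 'ee_rot': array([-3.13967223e+00, -3.47658870e-04,  3.13760304e-01]), 'force': array([-0.05188847, -0.03328817,  0.4941073 ]), 'ft_torque': array([-0.05042461, -0.01489503, -0.03617068]), 'gripper_force': 0.0, 'opening': 0.08705243120540414}
```

View pics/scene0.png

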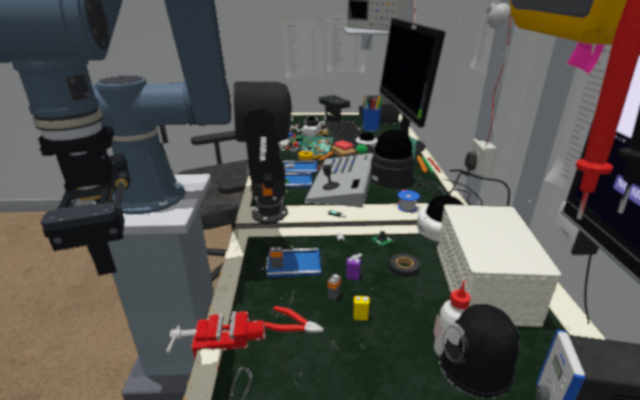

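View pics/top0.png

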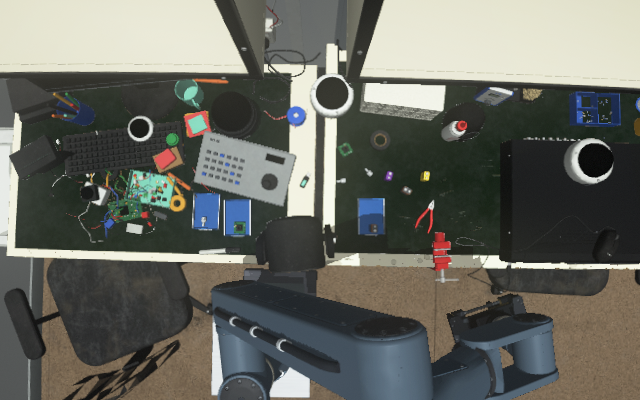

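The scene picture shows the battery tray at about (293,262). The orange/grey battery is at (333,287), with a purple lookalike at (354,267) and a yellow one at (361,308). In the top picture, the plug candidates are (341,180) and (368,172), the board is (346,149), and the left trays are (206,211) and (237,217). I'll enlarge the crops to confirm.

Run:
```python
from h import *
s=dict(np.load('top0.npz')); s2=dict(np.load('scene0.npz'))
a=s['pixels'][130:245,290:450]; b=s['pixels'][180:245,185:265]
cv2.imwrite('pics/c1.png',cv2.resize(a,None,fx=5,fy=5,interpolation=cv2.INTER_CUBIC))
c=cv2.resize(b,(640,520),interpolation=cv2.INTER_CUBIC); cv2.imwrite('pics/c2.png',c)
C=cloud(s); 
for p in [(341,180),(368,172),(346,149),(406,190),(425,176),(389,176),(371,215),(206,211),(237,217),(304,182),(400,210)]: print(p,C[p[1],p[0]].round(3))
```

```text
(341, 180) [ 0.557 -0.245  0.013]
(368, 172) [ 0.584 -0.332  0.013]
(346, 149) [ 0.656 -0.259  0.024]
(406, 190) [ 0.527 -0.45   0.045]
(425, 176) [ 0.572 -0.509  0.047]
(389, 176) [ 0.569 -0.394  0.049]
(371, 215) [ 0.446 -0.346  0.003]
(206, 211) [0.447 0.19  0.004]
(237, 217) [0.43  0.089 0.003]
(304, 182) [ 0.548 -0.126  0.006]
(400, 210) [ 0.464 -0.44   0.002]
```

View pics/c1.png

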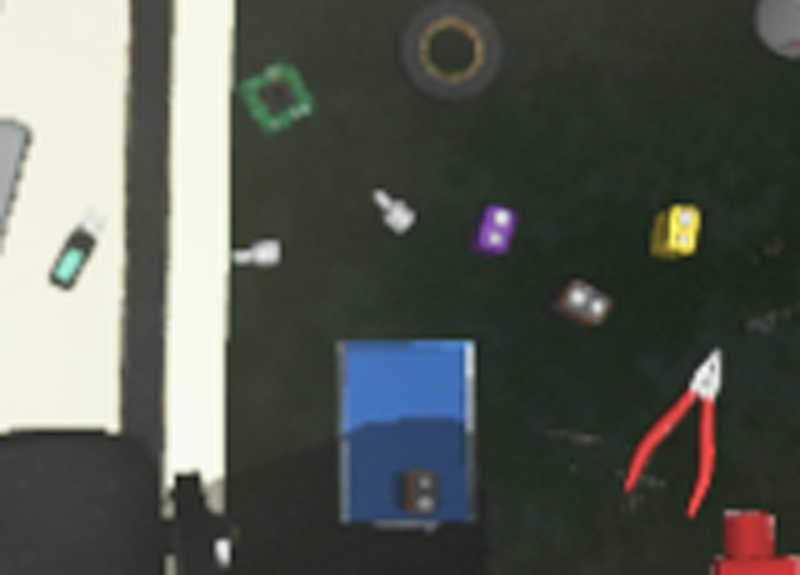

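View pics/c2.png

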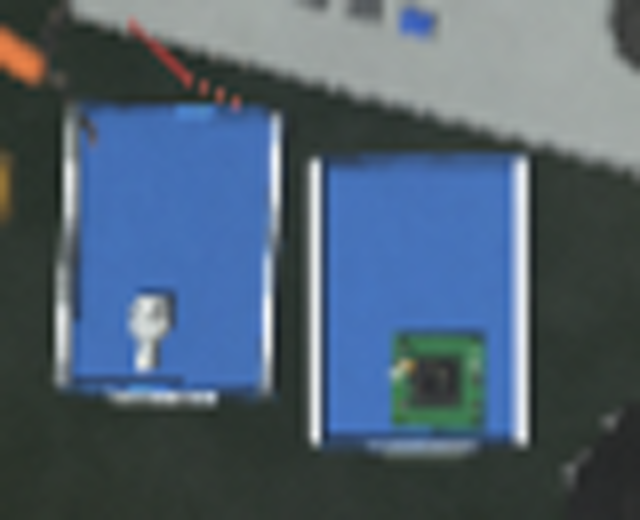

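Crop 1 confirms the parts:
- **Battery:** the dark block with studs at crop (585,302), top (407,190). The purple one at (389,176) and the yellow one at (425,176) are decoys.
- **Plugs:** (341,180) and (368,172).
- **Board:** (346,149).
- **Not wanted:** the USB stick at (304,182).

Crop 2 shows the connector tray at top (206,211) and the board tray at (237,217), with card holders on the near side. Next I'll measure.

```bash
cat >> h.py <<'E'
def obj(C,x,y,r,zmin,zmax=.1):
    m=(np.hypot(C[...,0]-x,C[...,1]-y)<r)&(C[...,2]>zmin)&(C[...,2]<zmax)
    P=C[m]; 
    rect=cv2.minAreaRect((P[:,:2]*1000).astype(np.float32))
    d=P[:,:2]-P[:,:2].mean(0); w,V=np.linalg.eigh(d.T@d)
    return len(P),P[:,:2].mean(0).round(4),np.round(rect[0],1),np.round(rect[1],1),round(rect[2],1),'pca',round(np.degrees(np.arctan2(V[1,1],V[0,1])),1),'z',np.percentile(P[:,2],[5,50,95]).round(4)
E
python3 - <<'E'
from h import *
C=cloud(dict(np.load('top0.npz')))
print('bench z',np.median(C[195:205,430:440,2]),np.median(C[200:205,385:395,2]))
for n,x,y,r,z in [('plugA',.557,-.245,.025,.005),('plugB',.584,-.332,.025,.005),('board',.656,-.259,.035,.004),('lens',.656,-.259,.03,.018),('batt',.527,-.45,.025,.03)]: print(n,obj(C,x,y,r,z))
# tray: blue
im=dict(np.load('top0.npz'))['pixels'].astype(int)
for n,(u0,u1,v0,v1) in dict(bat=(345,395,190,240),con=(185,223,185,235),brd=(222,258,190,240)).items():
    S=(slice(v0,v1),slice(u0,u1)); b=im[S]; m=(b[...,0]>b[...,2]*1.6)&(b[...,0]>60); P=C[S][m]
    r=cv2.minAreaRect((P[:,:2]*1000).astype(np.float32)); print(n,r)
    Q=C[S].reshape(-1,3); c=np.array(r[0])/1000; 
    k=(abs(Q[:,0]-c[0])<.045)&(abs(Q[:,1]-c[1])<.033)&(Q[:,2]>.012)&(Q[:,2]<.07); print('  resident',Q[k].mean(0).round(4),Q[k].min(0).round(4),Q[k].max(0).round(4))
# height map left/mid
for x in np.arange(.36,.84,.04): print(round(x,2),[int(1000*max([0],) if not (k:=(abs(C[...,0]-x)<.02)&(abs(C[...,1]-y)<.02)).any() else 1000*C[k][:,2].max()) for y in np.arange(.28,-.6,-.04)])
E
```

```text
bench z 0.0041874801390068325 0.003812630570892495
plugA (72, array([ 0.5585, -0.2479]), array([ 558.1, -248.8]), array([44. , 38.1]), 12.3, 'pca', np.float64(-170.4), 'z', array([0.0053, 0.0078, 0.0162]))
plugB (66, array([ 0.5837, -0.3339]), array([ 581.7, -334.1]), array([40.4, 44.3]), 42.4, 'pca', np.float64(70.5), 'z', array([0.0055, 0.0085, 0.0157]))
board (207, array([ 0.6571, -0.2579]), array([ 656.7, -257.3]), array([64.2, 67.8]), 50.5, 'pca', np.float64(-170.4), 'z', array([0.0042, 0.0066, 0.0256]))
lens (21, array([ 0.6609, -0.2583]), array([ 660.3, -258.1]), array([15.6, 14.5]), 18.6, 'pca', np.float64(157.3), 'z', array([0.0212, 0.0258, 0.0298]))
batt (57, array([ 0.5277, -0.4497]), array([ 528. , -450.5]), array([27.6, 17.1]), 63.5, 'pca', np.float64(65.6), 'z', array([0.0336, 0.0457, 0.0502]))
bat ((440.79156494140625, -274.002685546875), (116.6331787109375, 218.75796508789062), 1.2251607179641724)
  resident [ 0.4394 -0.3043  0.0143] [ 0.3967 -0.3063  0.0121] [ 0.4834 -0.2999  0.0181]
con ((449.1993103027344, 33.272064208984375), (116.98597717285156, 395.4248962402344), 0.8505595922470093)<stdin>:11: RuntimeWarning: Mean of empty slice.
  ret = um.true_divide(
Traceback (most recent call last):
ValueError: zero-size array to reduction operation minimum which has no identity
```

```bash
cat >> h.py <<'E'
def plane(s,uv,z):
    p=cv2.undistortPoints(np.array(uv,float).reshape(-1,1,2),s['K'],np.array(s['dist_coeffs'])).reshape(-1,2)
    d=np.c_[p,np.ones(len(p))]@s['R']; o=-s['R'].T@s['t']; z=np.broadcast_to(z,len(p))
    return (o+d*((z-o[2])/d[:,2])[:,None])[:,:2]
def blob(s,box,f,z):
    u0,u1,v0,v1=box; b=s['pixels'][v0:v1,u0:u1].astype(int); m=f(b).astype(np.uint8)
    n,l,st,_=cv2.connectedComponentsWithStats(m); k=1+np.argmax(st[1:,4]); v,u=np.nonzero(l==k)
    P=plane(s,np.c_[u+u0,v+v0],z)*1000; d=P-P.mean(0); w,V=np.linalg.eigh(d.T@d)
    r=cv2.minAreaRect(P.astype(np.float32))
    return len(P),'mean',P.mean(0).round(1),'rect',np.round(r[0],1),np.round(r[1],1),round(r[2],1),'pca',round(np.degrees(np.arctan2(V[1,1],V[0,1])),1)
gray=lambda t:(lambda b:(b.min(-1)>t)&(b.max(-1)-b.min(-1)<50))
green=lambda b:(b[...,1]>b[...,2]*1.4)&(b[...,1]>60)
blue=lambda b:(b[...,0]>b[...,2]*1.6)&(b[...,0]>70)
E
python3 - <<'E'
from h import *
s=dict(np.load('top0.npz'))
C=cloud(s)
print('plugA',blob(s,(337,347,174,188),gray(90),.01)); print('plugB',blob(s,(362,376,165,180),gray(90),.01))
print('board',blob(s,(337,354,140,158),green,.005)); print('brd in tray',blob(s,(233,247,218,236),green,.008))
print('plug in',blob(s,(199,210,214,228),gray(110),.012))
for n,b in dict(bat=(345,395,190,240),con=(185,223,185,235),brd=(222,258,190,240)).items(): print(n,blob(s,b,blue,.006))
for x in np.arange(.36,.84,.04): print(round(x,2),[int(1000*np.percentile(C[k][:,2],97)) if (k:=(abs(C[...,0]-x)<.02)&(abs(C[...,1]-y)<.02)&(C[...,2]<.5)).any() else -1 for y in np.arange(.28,-.6,-.04)])
E
```

```text
plugA (38, 'mean', array([ 555.9, -247.3]), 'rect', array([ 556.8, -245.6]), array([13., 26.]), 1.3, 'pca', np.float64(102.8))
plugB (41, 'mean', array([ 584.6, -334.8]), 'rect', array([ 586.4, -332.8]), array([29.8, 16.2]), 46.0, 'pca', np.float64(-137.8))
board (87, 'mean', array([ 659.7, -255.9]), 'rect', array([ 659.1, -257.5]), array([40.3, 38.8]), 31.8, 'pca', np.float64(116.8))
brd in tray (192, 'mean', array([402.,  78.]), 'rect', array([401.1,  79. ]), array([51.8, 42.1]), 1.6, 'pca', np.float64(-176.2))
plug in (31, 'mean', array([416.9, 196.6]), 'rect', array([414.6, 196.8]), array([25.8, 13. ]), 1.8, 'pca', np.float64(172.8))
bat (786, 'mean', array([ 447.9, -343.8]), 'rect', array([ 444.1, -345.4]), array([113.5,  78.1]), 1.0, 'pca', np.float64(-179.2))
con (816, 'mean', array([449.6, 189.3]), 'rect', array([447.1, 189.8]), array([116.8,  78.2]), 1.2, 'pca', np.float64(178.6))
brd (750, 'mean', array([435.8,  91.3]), 'rect', array([429.9,  90. ]), array([116.7,  74.8]), 1.6, 'pca', np.float64(175.5))
0.36 [9, 8, 8, 8, 13, 13, 13, 251, 330, 359, 362, 357, 325, 8, 7, 9, 7,
[... 308 characters left out ...]
 25, 26, 30, 31, 103, 101, 34, 9, 5, 6, 7, 8, 9, 11, 8, 49, 44, 8, 8]
0.56 [23, 25, 33, 38, 39, 39, 40, 100, 50, 44, 13, 8, 6, 15, 8, 9, 9, 50, 7, 8, 49, 8]
0.6 [45, 9, 44, 45, 48, 51, 48, 53, 56, 55, 7, 5, 5, 8, 8, 15, 8, 48, 8, 8, 46, 7]
0.64 [42, 8, 50, 51, 54, 56, 57, 56, 58, 57, 6, 5, 6, 25, 13, 7, 16, 7, 8, 9, 8, 7]
0.68 [43, 18, 57, 61, 138, 140, 87, 9, 7, 7, 6, 5, 5, 25, 11, 19, 22, 22, 8, 7, 9, 6]
0.72 [26, 26, 25, 146, 167, 168, 149, 8, 7, 43, 43, 5, 5, 8, 8, 9, 21, 21, 8, 8, 7, 98]
0.76 [16, 24, 65, 152, 170, 170, 154, 9, 20, 46, 46, 45, 54, 49, 9, 9, 122, 126, 127, 127, 128, 46]
0.8 [83, 84, 82, 6, 158, 159, 133, 33, 53, 55, 41, 80, 95, 190, 49, 129, 130, 129, 130, 130, 129, 127]
```

Emit:
jog_arm(steps=[[[0,0,0,0,0,-0.11],[0,0,0,0,0,-0.11],[0,0,0,0,0,-0.11],[0,0,0,0,0,-0.11],[0,0,0,0,0,-0.11],[0,0,0,0,0,-0.11],[0,0,0,0,0,-0.107],[0.076,0.066,0,0,0,0],[0.076,0.066,0,0,0,0],[0.076,0.066,0,0,0,0],[0.076,0.066,0,0,0,0],[0.076,0.066,0,0,0,0],[0.076,0.066,0,0,0,0],[0.076,0.066,0,0,0,0],[0.076,0.066,0,0,0,0],[0.076,0.066,0,0,0,0],[0.076,0.066,0,0,0,0],[0.076,0.066,0,0,0,0],[0.076,0.066,0,0,0,0]]], grip=0)

```text
t: 1.68
tool_pos: [0.5274, -0.4516, 0.1904]
ee_rot: [-3.14, -0.001, 1.117]
force: [-0.2, -0.4, -0.2]
opening: 0.0869
gripper_force: 0.0
```

```bash
cat >> h.py <<'E'
def to(x,y,z,yaw):
    "after turning to yaw (deg) first: turn units, then shift units in the new tool frame"
    s=ctrl.get_state(); p=s['tool_pos']; a=np.degrees(s['ee_rot'][2]); dy=(yaw-a+180)%360-180
    c,n=np.cos(np.radians(yaw)),np.sin(np.radians(yaw)); d=np.array([x,y,z])-p
    t=np.array([c*d[0]+n*d[1],n*d[0]-c*d[1],-d[2]])/.3
    print('at',p.round(4),'rpy',np.degrees(s['ee_rot']).round(1),'t',round(s['t'],2),'open',round(s['opening'],4),'gf',round(s['gripper_force'],1),'F',s['force'].round(1),'| rz',round(-dy/60,3),'shift',t.round(3))
E
python3 - <<'E'
from h import *
to(.528,-.450,.018,64)
s=snap('top'); sc=snap('scene')
a=cv2.resize(s['pixels'][165:215,375:455],(640,400),interpolation=cv2.INTER_CUBIC)
b=cv2.resize(sc['pixels'][220:340,260:400],(466,400),interpolation=cv2.INTER_CUBIC)
cv2.imwrite('pics/b1.png',b)
# project planned battery corners for check
E
```

```text
at [ 0.5274 -0.4516  0.1904] rpy [-179.9   -0.    64. ] t 1.68 open 0.0869 gf 0.0 F [-0.2 -0.4 -0.2] | rz 0.0 shift [ 0.005 -0.001  0.575]
```

View pics/b1.png

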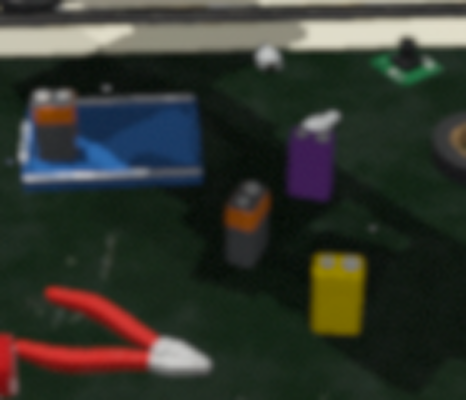

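The crop shows the orange/grey battery at (247,225), with purple and yellow clear of the finger path. Now the grasp.

Emit:
jog_arm(steps=[[[0.005,0,0.08,0,0,0],[0,0,0.09,0,0,0],[0,0,0.09,0,0,0],[0,0,0.09,0,0,0],[0,0,0.09,0,0,0],[0,0,0.07,0,0,0],[0,0,0.04,0,0,0],[0,0,0.025,0,0,0],[0,0,0,0,0,0]]], grip=0.4)

```text
t: 2.53
tool_pos: [0.5259, -0.4508, 0.0168]
ee_rot: [-3.139, -0.001, 1.117]
force: [-0.4, -0.2, -0.0]
opening: 0.0527
gripper_force: 0.0
```

Emit:
jog_arm(steps=[[[0,0,0,0,0,0],[0,0,0,0,0,0],[0,0,0,0,0,0],[0,0,0,0,0,0],[0,0,0,0,0,0],[0,0,0,0,0,0],[0,0,0,0,0,0],[0,0,0,0,0,0]]], grip=1)

```text
t: 3.2
tool_pos: [0.5272, -0.4513, 0.0187]
ee_rot: [3.141, 0.0, 1.117]
force: [0.3, -0.0, -0.1]
opening: 0.0075
gripper_force: 0.0
```

```bash
python3 -c "
from h import *
to(.472,-.345,.10,90)"
```

```text
at [ 0.5272 -0.4513  0.0187] rpy [180.   0.  64.] t 3.2 open 0.0075 gf 0.0 F [ 0.3 -0.  -0.1] | rz -0.433 shift [ 0.354 -0.184 -0.271]
```

Run:
```python
from h import *
sc=snap('scene'); st=ctrl.get_state(); print(st['opening'],st['gripper_force'],st['tool_pos'])
print(pix(sc,[[.528,-.45,0],[.528,-.45,.046]]), pix(sc,st['tool_pos']))
cv2.imwrite('pics/b2.png',cv2.resize(sc['pixels'][180:340,240:440],(800,600)))
```

```text
0.004178676011600899 0.0 [ 0.52709844 -0.45130601  0.01860771]
[[335.08028157 294.88925794]
 [335.43623664 277.38428438]] [[334.82234093 288.36596799]]
```

View pics/b2.png

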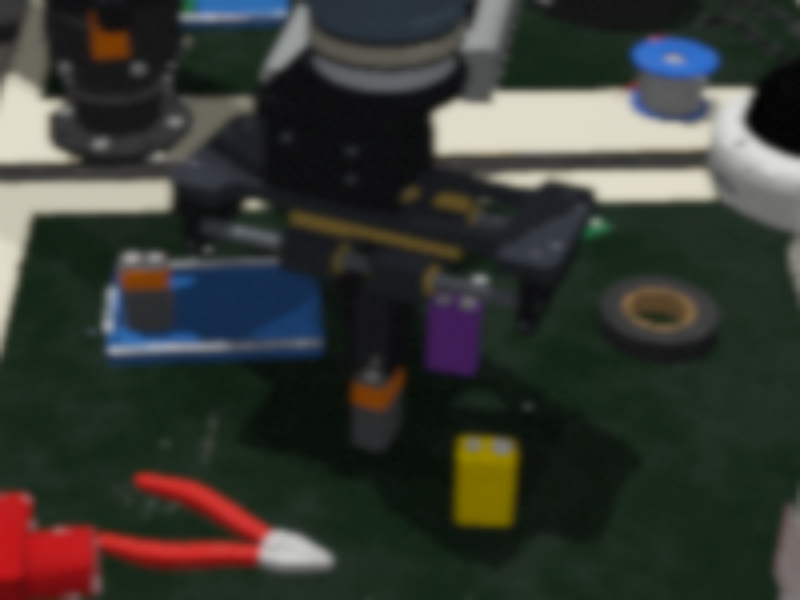

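Run:
```python
from h import *
sc=snap('scene'); C=cloud(sc)
for v in range(250,302,3): print(v,[tuple((1000*C[v,u]).astype(int)) for u in (328,331,334,337,340)])
```

```text
250 [(np.int64(510), np.int64(-479), np.int64(134)), (np.int64(515), np.int64(-488), np.int64(140)), (np.int64(521), np.int64(-490), np.int64(142)), (np.int64(526), np.int64(-493), np.int64(144)), (np.int64(531), np.int64(-492), np.int64(143))]
253 [(np.int64(512), np.int64(-456), np.int64(111)), (np.int64(516), np.int64(-487), np.int64(134)), (np.int64(521), np.int64(-490), np.int64(135)), (np.int64(526), np.int64(-492), np.int64(136)), (np.int64(531), np.int64(-496), np.int64(140))]
256 [(np.int64(512), np.int64(-456), np.int64(104)), (np.int64(516), np.int64(-486), np.int64(126)), (np.int64(521), np.int64(-489), np.int64(128)), (np.int64(526), np.int64(-494), np.int64(131)), (np.int64(531), np.int64(-496), np.int64(132))]
259 [(np.int64(512), np.int64(-456), np.int64(96)), (np.int64(518), np.int64(-458), np.int64(98)), (np.int64(524), np.int64(-449), np.int64(91)), (np.int64(529), np.int64(-465), np.int64(103)), (np.int64(532), np.int64(-495), np.int64(125))]
262 [(np.int64(512), np.int64(-454), np.int64(88)), (np.int64(518), np.int64(-456), np.int64(89)), (np.int64(524), np.int64
[... 2518 characters left out ...]
p.int64(513), np.int64(-452), np.int64(2)), (np.int64(518), np.int64(-464), np.int64(13)), (np.int64(524), np.int64(-468), np.int64(16)), (np.int64(530), np.int64(-462), np.int64(10)), (np.int64(537), np.int64(-454), np.int64(3))]
298 [(np.int64(512), np.int64(-463), np.int64(4)), (np.int64(518), np.int64(-463), np.int64(3)), (np.int64(524), np.int64(-468), np.int64(8)), (np.int64(530), np.int64(-463), np.int64(3)), (np.int64(536), np.int64(-464), np.int64(4))]
301 [(np.int64(512), np.int64(-472), np.int64(4)), (np.int64(518), np.int64(-471), np.int64(3)), (np.int64(524), np.int64(-470), np.int64(2)), (np.int64(530), np.int64(-471), np.int64(2)), (np.int64(536), np.int64(-472), np.int64(3))]
```

The depth shows the shut fingers ending near z≈0.05, just above the battery top. So the real tip is about 30 mm higher than the reported TCP. I'll raise the arm and measure this cleanly.

Emit:
jog_arm(steps=[[[0,0,-0.1,0,0,0],[0,0,-0.1,0,0,0],[0,0,0,0,0,0],[0,0,0,0,0,0]]])

```text
t: 3.63
tool_pos: [0.5284, -0.4528, 0.081]
ee_rot: [3.137, 0.002, 1.117]
force: [0.4, 0.3, -0.4]
opening: 0.0007
gripper_force: 0.0
```

Run:
```python
from h import *
sc=snap('scene'); C=cloud(sc); st=ctrl.get_state(); p=st['tool_pos']; print(p,st['q'].round(4),st['opening'],pix(sc,p))
for v in range(246,282,2): 
    k=[(u,tuple((1000*C[v,u]).astype(int).tolist())) for u in range(320,350) if C[v,u,1]<-.43 and C[v,u,2]>.05]
    print(v,len(k),k[0] if k else '',k[len(k)//2] if k else '',k[-1] if k else '')
cv2.imwrite('pics/b3.png',cv2.resize(sc['pixels'][210:310,270:400],(780,600),interpolation=cv2.INTER_CUBIC))
```

```text
[ 0.5272725  -0.45157588  0.07921818] [-0.8688  0.7444  1.3352 -0.      1.0607 -0.415 ] 0.00031600621437657473 [[335.38933811 264.63103261]]
246 13 (330, (515, -459, 129)) (336, (526, -463, 132)) (342, (539, -448, 120))
248 13 (330, (515, -458, 124)) (336, (527, -461, 126)) (342, (539, -450, 118))
250 12 (330, (515, -459, 120)) (336, (527, -462, 122)) (341, (537, -454, 116))
252 10 (330, (515, -460, 116)) (335, (525, -459, 115)) (339, (532, -462, 117))
254 3 (336, (527, -464, 114)) (337, (528, -466, 115)) (338, (530, -466, 115))
256 0   
258 0   
260 0   
262 0   
264 0   
266 0   
268 0   
270 1 (337, (478, -1076, 564)) (337, (478, -1076, 564)) (337, (478, -1076, 564))
272 0   
274 1 (320, (478, -1076, 564)) (320, (478, -1076, 564)) (320, (478, -1076, 564))
276 1 (336, (528, -451, 50)) (336, (528, -451, 50)) (336, (528, -451, 50))
278 0   
280 0
```

View pics/b3.png

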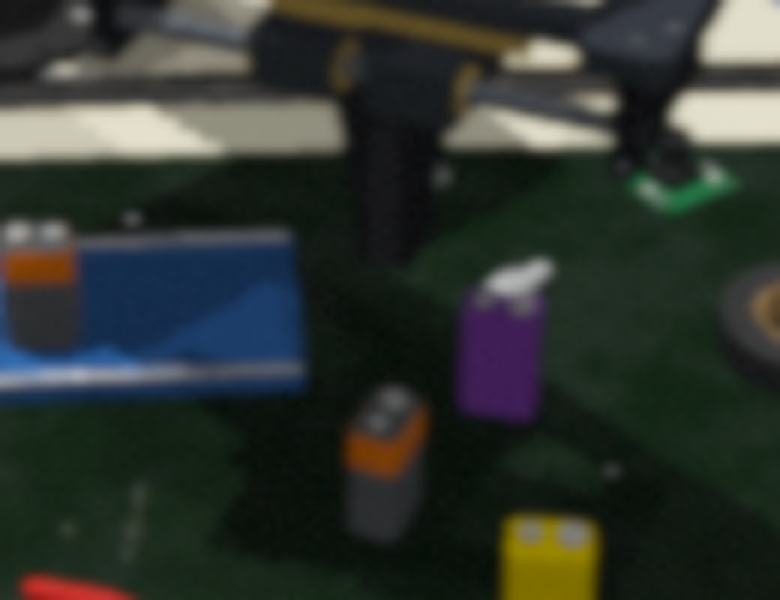

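The tip is at about z=0.112 while the reported value is 0.079, so true tip z ≈ reported + 0.032. In xy it agrees. I'll grasp with that correction.

Emit:
jog_arm(steps=[[[0,0,0,0,0,0],[0,0,0,0,0,0],[0,0,0,0,0,0],[0,0,0,0,0,0],[0,0,0,0,0,0],[0,0,0,0,0,0],[0,0,0.06,0,0,0],[0,0,0.06,0,0,0],[0,0,0.06,0,0,0],[0,0,0.06,0,0,0],[0,0,0.04,0,0,0],[0,0,0.024,0,0,0],[0,0,0,0,0,0]]], grip=0.4)

```text
t: 4.77
tool_pos: [0.5262, -0.4504, -0.0146]
ee_rot: [-3.139, -0.001, 1.117]
force: [-0.2, -0.4, 0.3]
opening: 0.052
gripper_force: 0.0
```

Emit:
jog_arm(steps=[[[0,0,0,0,0,0],[0,0,0,0,0,0],[0,0,0,0,0,0],[0,0,0,0,0,0],[0,0,0,0,0,0],[0,0,0,0,0,0],[0,0,0,0,0,0],[0,0,0,0,0,0]]], grip=1)

```text
t: 5.43
tool_pos: [0.5273, -0.4515, -0.0122]
ee_rot: [3.141, 0.0, 1.117]
force: [1.1, 0.1, 0.9]
opening: 0.0171
gripper_force: 30.0
```

```bash
python3 -c "
from h import *
to(.472,-.345,.06,90)"
```

```text
at [ 0.5273 -0.4515 -0.0122] rpy [180.   0.  64.] t 5.43 open 0.0171 gf 30.0 F [1.1 0.1 0.9] | rz -0.433 shift [ 0.355 -0.184 -0.241]
```

Emit:
jog_arm(steps=[[[0,0,-0.08,0,0,0],[0,0,-0.08,0,0,0],[0,0,-0.08,0,0,0],[0,0,0,0,0,-0.11],[0,0,0,0,0,-0.11],[0,0,0,0,0,-0.11],[0,0,0,0,0,-0.103],[0.06,-0.03,0,0,0,0],[0.06,-0.03,0,0,0,0],[0.06,-0.03,0,0,0,0],[0.06,-0.03,0,0,0,0],[0.06,-0.03,0,0,0,0],[0.055,-0.034,0,0,0,0],[0,0,0,0,0,0],[0,0,0,0,0,0]]])

```text
t: 6.68
tool_pos: [0.4717, -0.3442, 0.0594]
ee_rot: [-3.141, -0.0, 1.571]
force: [0.1, -1.0, -0.8]
opening: 0.0172
gripper_force: 30.0
```

```bash
python3 -c "
from h import *
to(.472,-.345,-.009,90)
sc=snap('scene');cv2.imwrite('pics/b4.png',cv2.resize(sc['pixels'][200:300,250:380],(780,600),interpolation=cv2.INTER_CUBIC))"
```

```text
at [ 0.4717 -0.3442  0.0594] rpy [-180.   -0.   90.] t 6.68 open 0.0172 gf 30.0 F [ 0.1 -1.  -0.8] | rz 0.0 shift [-0.003  0.001  0.228]
```

View pics/b4.png

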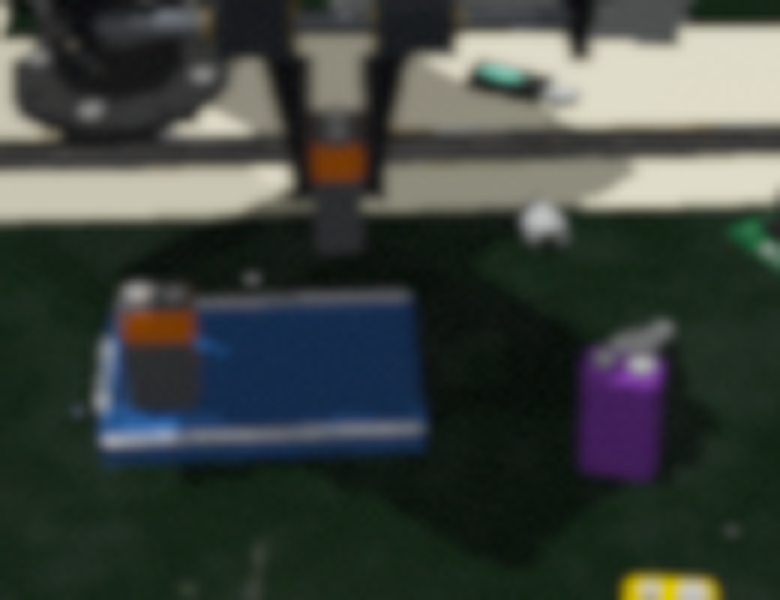

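The battery is held upright at crop (338,185) above the right half of the tray, and the resident is at (160,350). I'll lower and release.

Emit:
jog_arm(steps=[[[0,0,0.06,0,0,0],[0,0,0.06,0,0,0],[0,0,0.05,0,0,0],[0,0,0.03,0,0,0],[0,0,0.015,0,0,0],[0,0,0.008,0,0,0],[0,0,0.004,0,0,0],[0,0,0,0,0,0],[0,0,0,0,0,0]]])

```text
t: 7.48
tool_pos: [0.4724, -0.3453, -0.0081]
ee_rot: [3.141, 0.001, 1.57]
force: [-0.9, -0.6, -0.7]
opening: 0.0174
gripper_force: 30.0
```

Emit:
jog_arm(steps=[[[0,0,0.0025,0,0,0],[0,0,0,0,0,0],[0,0,0,0,0,0]]])

```text
t: 7.73
tool_pos: [0.4721, -0.345, -0.0091]
ee_rot: [3.141, 0.0, 1.571]
force: [0.0, 0.1, -1.2]
opening: 0.0171
gripper_force: 30.0
```

Emit:
jog_arm(steps=[[[0,0,0.002,0,0,0],[0,0,0,0,0,0],[0,0,0,0,0,0]]])

```text
t: 7.98
tool_pos: [0.4721, -0.345, -0.0092]
ee_rot: [3.141, 0.001, 1.571]
force: [0.5, 0.4, 5.7]
opening: 0.0174
gripper_force: 30.0
```

```bash
python3 -c "
from h import *
to(.659,-.258,.06,90)"
```

```text
at [ 0.4721 -0.345  -0.0092] rpy [180.   0.  90.] t 7.98 open 0.0174 gf 30.0 F [0.5 0.4 5.7] | rz -0.0 shift [ 0.29   0.623 -0.231]
```

Emit:
jog_arm(steps=[[[0,0,0,0,0,0],[0,0,0,0,0,0],[0,0,0,0,0,0],[0,0,0,0,0,0],[0,0,0,0,0,0],[0,0,-0.04,0,0,0],[0,0,-0.06,0,0,0],[0,0,-0.07,0,0,0],[0,0,-0.06,0,0,0],[0,0,0,0,0,0]]], grip=0.55)

```text
t: 8.82
tool_pos: [0.4741, -0.347, 0.0631]
ee_rot: [3.136, 0.006, 1.571]
force: [0.1, -0.1, 0.2]
opening: 0.0391
gripper_force: 0.0
```

Emit:
jog_arm(steps=[[[0,0,0,0,0,-0.107],[0,0,0,0,0,-0.107],[0,0,0,0,0,-0.107],[0,0,0,0,0,-0.107],[0,0,0,0,0,-0.105],[-0.01,0.08,0,0,0,0],[-0.01,0.08,0,0,0,0],[-0.01,0.08,0,0,0,0],[-0.01,0.08,0,0,0,0],[-0.01,0.08,0,0,0,0],[-0.01,0.08,0,0,0,0],[-0.01,0.08,0,0,0,0],[-0.01,0.08,0,0,0,0],[-0.005,0.043,0,0,0,0],[0,0,0,0,0,0],[0,0,0,0,0,0]]])

```text
t: 10.15
tool_pos: [0.6589, -0.2574, 0.0583]
ee_rot: [-3.141, -0.001, 2.13]
force: [-0.8, -0.3, 0.4]
opening: 0.0388
gripper_force: 0.0
```

```bash
python3 -c "
from h import *
to(.6595,-.258,-.016,122)
sc=snap('scene');print(pix(sc,[.659,-.258,.026]));a=sc['pixels'];A=cv2.resize(a[200:260,330:430],(700,420),interpolation=cv2.INTER_CUBIC)
B=cv2.resize(a[235:280,255:335],(700,394//2*2//1),interpolation=cv2.INTER_CUBIC)[:180*2-1]
cv2.imwrite('pics/b5.png',cv2.resize(np.vstack([A,B]),(540,600)))"
```

```text
at [ 0.6589 -0.2574  0.0583] rpy [-1.799e+02 -1.000e-01  1.220e+02] t 10.15 open 0.0388 gf 0.0 F [-0.8 -0.3  0.4] | rz 0.001 shift [-0.003  0.001  0.248]
[[383.09857263 231.97282734]]
```

View pics/b5.png

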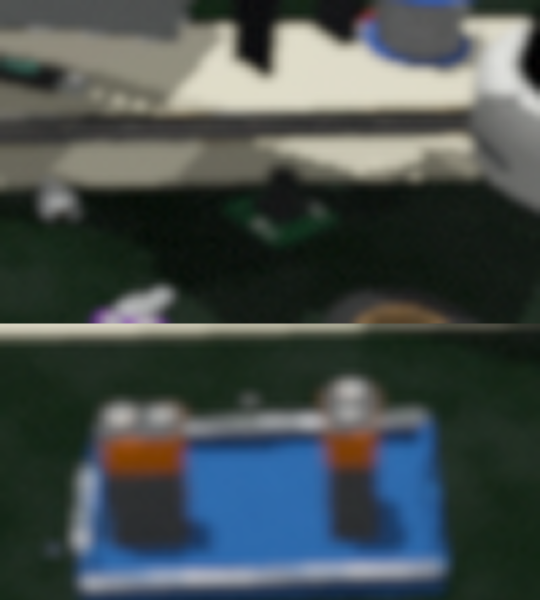

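The lower panel shows the battery standing in the tray at (353,470). The upper panel shows the board's lens at (285,190) between the fingers. I'll grasp the barrel.

Emit:
jog_arm(steps=[[[-0.003,0,0.06,0,0,0],[0,0,0.06,0,0,0],[0,0,0.06,0,0,0],[0,0,0.04,0,0,0],[0,0,0.02,0,0,0],[0,0,0.008,0,0,0],[0,0,0,0,0,0],[0,0,0,0,0,0]]])

```text
t: 10.87
tool_pos: [0.6602, -0.2593, -0.0147]
ee_rot: [3.141, 0.001, 2.128]
force: [-0.1, -0.3, 0.1]
opening: 0.0393
gripper_force: 0.0
```

Emit:
jog_arm(steps=[[[0,0,0,0,0,0],[0,0,0,0,0,0],[0,0,0,0,0,0],[0,0,0,0,0,0],[0,0,0,0,0,0],[0,0,0,0,0,0]]], grip=1)

```text
t: 11.37
tool_pos: [0.66, -0.2588, -0.0151]
ee_rot: [3.141, 0.0, 2.129]
force: [0.3, 0.9, 1.4]
opening: 0.0147
gripper_force: 30.0
```

```bash
python3 -c "
from h import *
to(.62,-.15,.15,122); to(.458,.09,.15,90)"
```

```text
at [ 0.66   -0.2588 -0.0151] rpy [180.   0. 122.] t 11.37 open 0.0147 gf 30.0 F [0.3 0.9 1.4] | rz -0.001 shift [ 0.378  0.079 -0.55 ]
at [ 0.66   -0.2588 -0.0151] rpy [180.   0. 122.] t 11.37 open 0.0147 gf 30.0 F [0.3 0.9 1.4] | rz 0.533 shift [ 1.163 -0.673 -0.55 ]
```

Emit:
jog_arm(steps=[[[0,0,-0.05,0,0,0],[0,0,-0.09,0,0,0],[0,0,-0.09,0,0,0.1],[0,0,-0.09,0,0,0.1],[0,0,-0.09,0,0,0.11],[0,0,-0.09,0,0,0.11],[0,0,-0.09,0,0,0.112],[0.07,-0.013,0,0,0,0],[0.1,-0.017,0,0,0,0],[0.1,-0.017,0,0,0,0],[0.1,-0.017,0,0,0,0],[0.1,-0.017,0,0,0,0],[0.1,-0.017,0,0,0,0],[0.1,-0.017,0,0,0,0],[0.1,-0.017,0,0,0,0],[0.1,-0.017,0,0,0,0],[0.1,-0.017,0,0,0,0],[0.1,-0.017,0,0,0,0],[0.09,-0.016,0,0,0,0]]])

```text
t: 12.95
tool_pos: [0.5992, 0.091, 0.1626]
ee_rot: [3.141, -0.0, 1.572]
force: [-0.3, -0.8, -0.3]
opening: 0.0145
gripper_force: 30.0
```

Emit:
jog_arm(steps=[[[0,-0.05,0,0,0,0],[0,-0.09,0,0,0,0],[0,-0.09,0,0,0,0],[0,-0.09,0,0,0,0],[0,-0.09,0,0,0,0],[0,-0.06,0,0,0,0],[0,0,0,0,0,0],[0,0,0,0,0,0]]])

```text
t: 13.62
tool_pos: [0.4587, 0.0892, 0.1625]
ee_rot: [3.14, 0.0, 1.572]
force: [0.9, 0.5, -0.0]
opening: 0.0148
gripper_force: 30.0
```

```bash
python3 -c "
from h import *
to(.459,.09,-.0118,90)
s=snap('top');sc=snap('scene')
A=cv2.resize(s['pixels'][160:250,180:280],(600,540),interpolation=cv2.INTER_CUBIC);cv2.imwrite('pics/b6.png',A)"
```

```text
at [0.4587 0.0892 0.1625] rpy [179.9   0.   90. ] t 13.62 open 0.0148 gf 30.0 F [ 0.9  0.5 -0. ] | rz 0.001 shift [0.003 0.001 0.581]
```

View pics/b6.png

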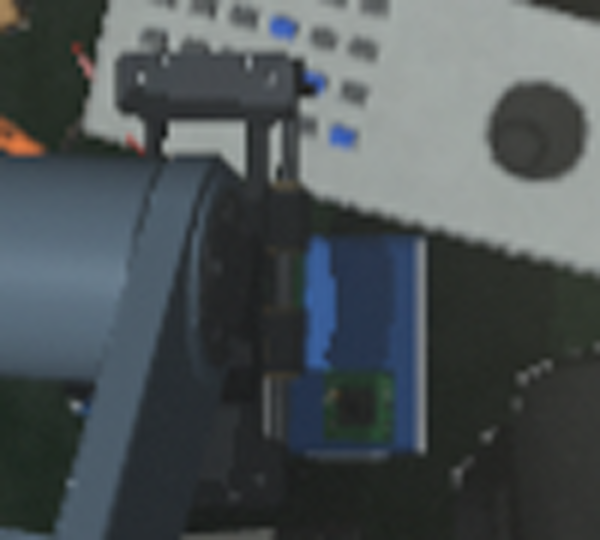

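Emit:
jog_arm(steps=[[[0,0,0.06,0,0,0],[0,0,0.09,0,0,0],[0,0,0.09,0,0,0],[0,0,0.09,0,0,0],[0,0,0.09,0,0,0],[0,0,0.07,0,0,0],[0,0,0.05,0,0,0],[0,0,0.025,0,0,0],[0,0,0.01,0,0,0],[0,0,0,0,0,0],[0,0,0,0,0,0]]])

```text
t: 14.63
tool_pos: [0.4601, 0.089, -0.0106]
ee_rot: [3.14, 0.0, 1.571]
force: [1.0, -0.1, -0.2]
opening: 0.0149
gripper_force: 30.0
```

Emit:
jog_arm(steps=[[[0,0,0.004,0,0,0],[0,0,0,0,0,0],[0,0,0,0,0,0]]])

```text
t: 14.88
tool_pos: [0.4593, 0.0891, -0.0116]
ee_rot: [3.14, 0.0, 1.572]
force: [-0.8, 0.3, -0.4]
opening: 0.0145
gripper_force: 30.0
```

Emit:
jog_arm(steps=[[[0,0,0.002,0,0,0],[0,0,0,0,0,0],[0,0,0,0,0,0]]])

```text
t: 15.13
tool_pos: [0.4593, 0.0891, -0.0122]
ee_rot: [3.14, 0.0, 1.572]
force: [0.5, 0.0, 6.3]
opening: 0.0144
gripper_force: 30.0
```

Emit:
jog_arm(steps=[[[0,0,0,0,0,0],[0,0,0,0,0,0],[0,0,0,0,0,0],[0,0,0,0,0,0],[0,0,-0.03,0,0,0],[0,0,-0.06,0,0,0],[0,0,-0.1,0,0,0],[0,0,-0.1,0,0,0],[0,0,-0.1,0,0,0],[0,0,-0.1,0,0,0],[0,0,-0.1,0,0,0],[0,0,0,0,0,0]]], grip=0.65)

```text
t: 16.13
tool_pos: [0.4626, 0.0891, 0.1699]
ee_rot: [3.13, 0.0, 1.572]
force: [0.2, -0.1, -0.0]
opening: 0.0306
gripper_force: 0.0
```

Emit:
jog_arm(steps=[[[0,0.07,0,0,0,0],[0,0.1,0,0,0,0],[0,0.1,0,0,0,0],[0,0.1,0,0,0,0],[0,0.1,0,0,0,0],[-0.09,-0.01,0,0,0,0],[-0.1,-0.01,0,0,0,0],[-0.1,-0.01,0,0,0,0],[-0.1,-0.01,0,0,0,0],[-0.1,-0.01,0,0,0,0],[-0.1,-0.01,0,0,0,0],[-0.1,-0.01,0,0,0,0],[-0.1,-0.01,0,0,0,0],[-0.1,-0.02,0,0,0,0],[-0.1,-0.02,0,0,0,0],[-0.1,-0.02,0,0,0,0],[-0.03,-0.005,0,0,0,0],[0,0,0,0,0,0],[0,0,0,0,0,0]]], grip=0.4)

```text
t: 17.72
tool_pos: [0.5559, -0.2463, 0.1638]
ee_rot: [-3.141, -0.002, 1.57]
force: [-0.2, -0.8, 0.1]
opening: 0.0526
gripper_force: 0.0
```

Run:
```python
from h import *
to(.557,-.246,.05,96)
s=snap('top');sc=snap('scene')
print(blob(sc,(325,350,228,246),gray(100),.008))
A=cv2.resize(s['pixels'][185:240,185:265],(640,440),interpolation=cv2.INTER_CUBIC)
# scene crop plugs
print(pix(sc,[[.557,-.246,.008],[.584,-.334,.008]]))
B=cv2.resize(sc['pixels'][225:265,320:360],(300,300),interpolation=cv2.INTER_CUBIC)
cv2.imwrite('pics/b7.png',np.hstack([cv2.resize(A,(436,300)),B]))
```

```text
at [ 0.5559 -0.2463  0.1638] rpy [-1.799e+02 -1.000e-01  9.000e+01] t 17.72 open 0.0526 gf 0.0 F [-0.2 -0.8  0.1] | rz -0.101 shift [0.    0.004 0.379]Traceback (most recent call last):
  File "<stdin>", line 4, in <module>
  File "h.py", line 25, in blob
    n,l,st,_=cv2.connectedComponentsWithStats(m); k=1+np.argmax(st[1:,4]); v,u=np.nonzero(l==k)
                                                      ~~~~~~~~~^^^^^^^^^^
    return _wrapfunc(a, 'argmax', axis=axis, out=out, **kwds)
    return bound(*args, **kwds)
ValueError: attempt to get argmax of an empty sequence
```

Run:
```python
from h import *
s=snap('top');sc=snap('scene'); t0=dict(np.load('top0.npz'))
print(pix(sc,[[.557,-.246,.008],[.584,-.334,.008]]))
r=lambda a:cv2.resize(a,(390,300),interpolation=cv2.INTER_CUBIC)
cv2.imwrite('pics/b7.png',np.vstack([np.hstack([r(s['pixels'][185:240,190:262]),r(sc['pixels'][222:262,324:376])]),np.hstack([r(t0['pixels'][170:190,330:356]),r(t0['pixels'][162:182,356:382])])]))
```

```text
[[341.37924978 236.27746795]
 [356.00926822 257.18393054]]
```

View pics/b7.png

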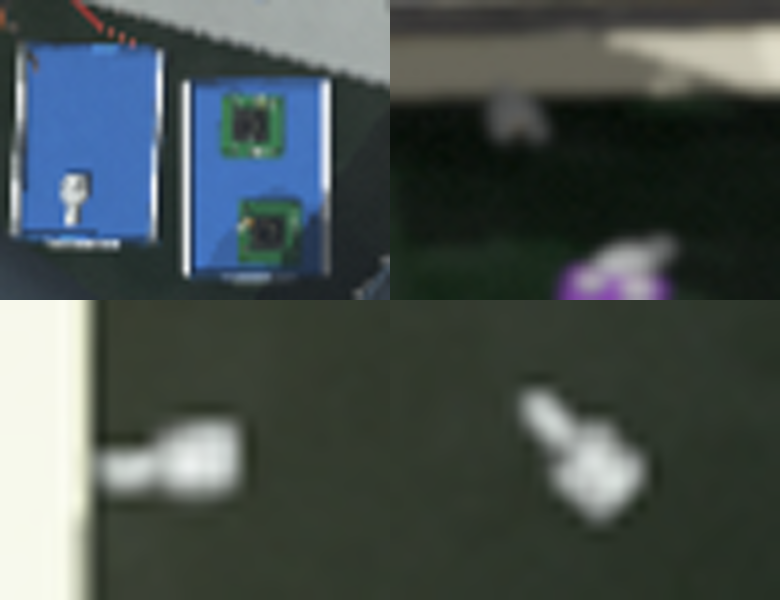

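The tray crop shows the board set down squarely at (252,126), beside the resident at (268,230). Lower left, plug A has its head at (200,457) and tail at (125,467), axis ≈96°. Lower right, plug B has its head at (600,475) and tail at (540,405), axis ≈41°.

Run:
```python
from h import *
s=dict(np.load('top0.npz'))
print(plane(s,[[341.0,180.3],[342.8,180.1],[367.9,171.5],[369.5,173.2]],.008).round(4))
to(.557,-.246,-.029,96)
```

```text
[[ 0.556  -0.2458]
 [ 0.5568 -0.2516]
 [ 0.5866 -0.3327]
 [ 0.5812 -0.338 ]]
at [ 0.5567 -0.245   0.1641] rpy [-180.    -0.    90.2] t 17.92 open 0.0523 gf 0.0 F [-0.1 -1.2  0.4] | rz -0.097 shift [-0.003  0.001  0.644]
```

Emit:
jog_arm(steps=[[[-0.013,0,0.05,0,0,-0.097],[0,0,0.1,0,0,0],[0,0,0.1,0,0,0],[0,0,0.1,0,0,0],[0,0,0.1,0,0,0],[0,0,0.09,0,0,0],[0,0,0.05,0,0,0],[0,0,0.025,0,0,0],[0,0,0.012,0,0,0],[0,0,0.006,0,0,0],[0,0,0.004,0,0,0],[0,0,0,0,0,0],[0,0,0,0,0,0]]])

```text
t: 19.0
tool_pos: [0.5573, -0.2512, -0.0257]
ee_rot: [3.14, 0.001, 1.673]
force: [0.8, -0.3, 0.3]
opening: 0.0521
gripper_force: 0.0
```

Emit:
jog_arm(steps=[[[0,0,0.003,0,0,0],[0,0,0,0,0,0],[0,0,0,0,0,0]]])

```text
t: 19.25
tool_pos: [0.5567, -0.251, -0.0274]
ee_rot: [3.141, 0.0, 1.673]
force: [0.2, 0.8, -0.5]
opening: 0.0524
gripper_force: 0.0
```

Emit:
jog_arm(steps=[[[0,0,0.004,0,0,0],[0,0,0,0,0,0],[0,0,0,0,0,0]]])

```text
t: 19.5
tool_pos: [0.5565, -0.2507, -0.0291]
ee_rot: [-3.141, -0.0, 1.673]
force: [0.4, 0.4, -0.6]
opening: 0.0525
gripper_force: 0.0
```

Emit:
jog_arm(steps=[[[0,0,0,0,0,0],[0,0,0,0,0,0],[0,0,0,0,0,0],[0,0,0,0,0,0],[0,0,0,0,0,0],[0,0,0,0,0,0],[0,0,0,0,0,0],[0,0,0,0,0,0]]], grip=1)

```text
t: 20.17
tool_pos: [0.5566, -0.2507, -0.029]
ee_rot: [3.142, -0.0, 1.673]
force: [0.2, -0.2, -0.2]
opening: 0.014
gripper_force: 30.0
```

Emit:
jog_arm(steps=[[[0,0,-0.05,0,0,0],[0,0,-0.1,0,0,0],[0,0,-0.1,0,0,0],[0,0.04,-0.1,0,0,0],[0,0.04,-0.1,0,0,0],[0,0.04,-0.1,0,0,0],[0,0.03,-0.1,0,0,0],[0,0,0,0,0,-0.1],[0,0,0,0,0,-0.11],[0,0,0,0,0,-0.11],[0,0,0,0,0,-0.11],[0,0,0,0,0,-0.11],[0,0,0,0,0,-0.11],[0,0,0,0,0,-0.11],[0,0,0,0,0,-0.11],[0,0,0,0,0,-0.11],[0,0,0,0,0,-0.11],[0,0,0,0,0,-0.11],[0,0,0,0,0,-0.11],[0,0,0,0,0,-0.092]]])

```text
t: 21.83
tool_pos: [0.601, -0.246, 0.1658]
ee_rot: [3.141, -0.001, -3.137]
force: [-0.2, -0.4, -0.3]
opening: 0.014
gripper_force: 30.0
```

```bash
python3 -c "
from h import *
to(.60,.12,.166,180);to(.488,.193,-.0255,180)"
```

```text
at [ 0.601  -0.246   0.1658] rpy [ 180.    -0.  -179.7] t 21.83 open 0.014 gf 30.0 F [-0.2 -0.4 -0.3] | rz 0.005 shift [ 3.00e-03  1.22e+00 -1.00e-03]
at [ 0.601  -0.246   0.1658] rpy [ 180.    -0.  -179.7] t 21.83 open 0.014 gf 30.0 F [-0.2 -0.4 -0.3] | rz 0.005 shift [0.377 1.463 0.638]
```

Emit:
jog_arm(steps=[[[0,0.07,0,0,0,0.005],[0,0.1,0,0,0,0],[0,0.11,0,0,0,0],[0,0.11,0,0,0,0],[0,0.11,0,0,0,0],[0,0.11,0,0,0,0],[0,0.11,0,0,0,0],[0,0.11,0,0,0,0],[0,0.11,0,0,0,0],[0,0.11,0,0,0,0],[0.07,0.08,0,0,0,0],[0.08,0.08,0,0,0,0],[0.08,0.09,0,0,0,0],[0.08,0.09,0,0,0,0],[0.067,0.073,0,0,0,0],[0,0,0,0,0,0],[0,0,0,0,0,0]]])

```text
t: 23.25
tool_pos: [0.4893, 0.1944, 0.1661]
ee_rot: [-3.141, -0.0, 3.139]
force: [0.4, -0.8, -0.5]
opening: 0.0143
gripper_force: 30.0
```

```bash
python3 -c "
from h import *
to(.488,.193,-.0255,180)"
```

```text
at [0.4893 0.1944 0.1661] rpy [-180.    -0.   179.9] t 23.25 open 0.0143 gf 30.0 F [ 0.4 -0.8 -0.5] | rz -0.002 shift [ 0.004 -0.005  0.639]
```

Emit:
jog_arm(steps=[[[0.004,-0.004,0.05,0,0,0],[0,0,0.1,0,0,0],[0,0,0.1,0,0,0],[0,0,0.1,0,0,0],[0,0,0.1,0,0,0],[0,0,0.08,0,0,0],[0,0,0.05,0,0,0],[0,0,0.03,0,0,0],[0,0,0.015,0,0,0],[0,0,0.007,0,0,0],[0,0,0.004,0,0,0],[0,0,0,0,0,0],[0,0,0,0,0,0]]])

```text
t: 24.33
tool_pos: [0.4902, 0.1923, -0.0239]
ee_rot: [3.141, 0.002, 3.136]
force: [-0.3, -0.1, 0.3]
opening: 0.014
gripper_force: 30.0
```

Emit:
jog_arm(steps=[[[0,0,0.003,0,0,0],[0,0,0,0,0,0],[0,0,0,0,0,0]]])

```text
t: 24.58
tool_pos: [0.4896, 0.1923, -0.0253]
ee_rot: [3.141, 0.001, 3.136]
force: [0.1, 0.7, 0.5]
opening: 0.0139
gripper_force: 30.0
```

Emit:
jog_arm(steps=[[[0.006,0,0.002,0,0,0],[0,0,0,0,0,0],[0,0,0,0,0,0]]])

```text
t: 24.83
tool_pos: [0.4878, 0.1923, -0.026]
ee_rot: [3.141, 0.001, 3.136]
force: [-0.2, 0.6, 2.6]
opening: 0.014
gripper_force: 30.0
```

Emit:
jog_arm(steps=[[[0,0,0.001,0,0,0],[0,0,0,0,0,0],[0,0,0,0,0,0],[0,0,0,0,0,0],[0,0,0,0,0,0],[0,0,-0.03,0,0,0],[0,0,-0.06,0,0,0],[0,0,-0.1,0,0,0],[0,0,-0.1,0,0,0],[0,0,-0.1,0,0,0],[0,0,-0.1,0,0,0],[0,0,-0.1,0,0,0],[0,0,-0.05,0,0,0],[0,0,0,0,0,0]]], grip=0.72)

```text
t: 26.0
tool_pos: [0.4902, 0.1928, 0.1699]
ee_rot: [3.14, 0.009, 3.136]
force: [0.4, 0.2, -0.7]
opening: 0.0243
gripper_force: 0.0
```

```bash
python3 -c "
from h import *
to(.60,.07,.166,180);to(.584,-.335,.166,180)"
```

```text
at [0.4902 0.1928 0.1699] rpy [179.9   0.5 179.7] t 26.0 open 0.0243 gf 0.0 F [ 0.4  0.2 -0.7] | rz -0.005 shift [-0.366 -0.409  0.013]
at [0.4902 0.1928 0.1699] rpy [179.9   0.5 179.7] t 26.0 open 0.0243 gf 0.0 F [ 0.4  0.2 -0.7] | rz -0.005 shift [-0.313 -1.759  0.013]
```

Emit:
jog_arm(steps=[[[-0.06,-0.07,0,0,0,0],[-0.08,-0.09,0,0,0,0],[-0.08,-0.09,0,0,0,0],[-0.08,-0.09,0,0,0,0],[-0.066,-0.07,0,0,0,0],[0,-0.1,0,0,0,0],[0,-0.11,0,0,0,0],[0,-0.11,0,0,0,0],[0,-0.11,0,0,0,0],[0,-0.11,0,0,0,0],[0,-0.12,0,0,0,0],[0,-0.12,0,0,0,0],[0,-0.12,0,0,0,0],[0.01,-0.12,0,0,0,0],[0.02,-0.12,0,0,0,0],[0.02,-0.12,0,0,0,0],[0.003,-0.09,0,0,0,0]]], grip=0.4)

```text
t: 27.42
tool_pos: [0.5764, -0.3388, 0.1639]
ee_rot: [3.141, -0.003, 3.134]
force: [0.7, 0.2, -0.6]
opening: 0.052
gripper_force: 0.0
```

Emit:
jog_arm(steps=[[[0,0,0,0,0,0.1],[0,0,0,0,0,0.117],[0,0,0,0,0,0.117],[0,0,0,0,0,0.117],[0,0,0,0,0,0.117],[0,0,0,0,0,0.117],[0,0,0,0,0,0.117],[0,0,0,0,0,0.117],[0,0,0,0,0,0.117],[0,0,0,0,0,0.117],[0,0,0,0,0,0.117],[0,0,0,0,0,0.117],[0,0,0,0,0,0.117],[0,0,0,0,0,0.117],[0,0,0,0,0,0.117],[0,0,0,0,0,0.117],[0,0,0,0,0,0.117],[0,0,0,0,0,0.117],[0,0,0,0,0,0.117],[0,0,0,0,0,0.117]]])

```text
t: 29.08
tool_pos: [0.5775, -0.3356, 0.1638]
ee_rot: [-3.139, 0.001, 0.697]
force: [1.6, 0.1, -0.0]
opening: 0.0525
gripper_force: 0.0
```

Run:
```python
from h import *
to(.5835,-.3355,-.029,41)
s=snap('top'); sc=snap('scene')
r=lambda a:cv2.resize(a,(390,300),interpolation=cv2.INTER_CUBIC)
cv2.imwrite('pics/b8.png',np.hstack([r(s['pixels'][185:240,190:262]),r(sc['pixels'][225:275,324:389])]))
```

```text
at [ 0.5775 -0.3356  0.1638] rpy [-179.8    0.    39.9] t 29.08 open 0.0525 gf 0.0 F [ 1.6  0.1 -0. ] | rz -0.018 shift [0.015 0.013 0.643]
```

View pics/b8.png

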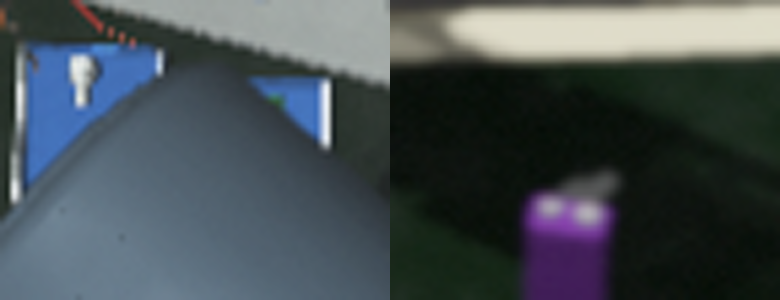

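Plug A lies in its tray at crop (83,80). In the scene view, plug B is at (600,185), just behind the purple block and clear of it in plan.

Emit:
jog_arm(steps=[[[0.015,0.013,0.05,0,0,-0.018],[0,0,0.1,0,0,0],[0,0,0.1,0,0,0],[0,0,0.1,0,0,0],[0,0,0.1,0,0,0],[0,0,0.09,0,0,0],[0,0,0.05,0,0,0],[0,0,0.025,0,0,0],[0,0,0.014,0,0,0],[0,0,0.007,0,0,0],[0,0,0.005,0,0,0],[0,0,0,0,0,0],[0,0,0,0,0,0]]])

```text
t: 30.27
tool_pos: [0.5853, -0.3371, -0.0254]
ee_rot: [3.139, -0.0, 0.722]
force: [-0.2, -0.2, -0.3]
opening: 0.0516
gripper_force: 0.0
```

Emit:
jog_arm(steps=[[[0,0,0,0,0,0],[0,0,0,0,0,0],[0,0,0,0,0,0],[0,0,0,0,0,0],[0,0,0,0,0,0],[0,0,0,0,0,0],[0,0,0,0,0,0],[0,0,0,0,0,0]]], grip=1)

```text
t: 30.93
tool_pos: [0.5844, -0.3364, -0.0269]
ee_rot: [-3.142, -0.0, 0.722]
force: [-0.3, -0.1, -0.4]
opening: 0.0141
gripper_force: 30.0
```

Run:
```python
from h import *
to(.58,-.33,.166,0)
s=dict(np.load('top0.npz'))
print(plane(s,[[190+83/5.42,185+55/5.45],[190+80/5.42,185+107/5.45]],.008).round(4))
```

```text
at [ 0.5844 -0.3364 -0.0269] rpy [-180.    -0.    41.4] t 30.93 open 0.0141 gf 30.0 F [-0.3 -0.1 -0.4] | rz 0.69 shift [-0.015 -0.021 -0.643]
[[0.4985 0.1932]
 [0.4676 0.1939]]
```

Emit:
jog_arm(steps=[[[0,0,-0.05,0,0,0],[0,0,-0.1,0,0,0],[0,0,-0.1,0,0,0.11],[0,0,-0.1,0,0,0.116],[0,0,-0.1,0,0,0.116],[0,0,-0.1,0,0,0.116],[0,0,-0.093,0,0,0.116],[0,0,0,0,0,0.116],[0.01,-0.08,0,0,0,0],[0.01,-0.11,0,0,0,0],[0.01,-0.12,0,0,0,0],[0.01,-0.12,0,0,0,0],[0.01,-0.12,0,0,0,0],[0,-0.12,0,0,0,0],[0,-0.12,0,0,0,0],[0,-0.12,0,0,0,0],[0,-0.12,0,0,0,0],[0,-0.12,0,0,0,0],[0,-0.12,0,0,0,0],[0,-0.085,0,0,0,0]]])

```text
t: 32.6
tool_pos: [0.599, 0.0733, 0.1672]
ee_rot: [-3.141, -0.001, 0.001]
force: [0.9, -0.2, -0.2]
opening: 0.0141
gripper_force: 30.0
```

Emit:
jog_arm(steps=[[[-0.06,-0.05,0,0,0,0],[-0.09,-0.06,0,0,0,0],[-0.09,-0.06,0,0,0,0],[-0.09,-0.07,0,0,0,0],[-0.09,-0.07,0,0,0,0],[-0.08,-0.05,0,0,0,0],[0,0,0,0,0,0],[0,0,0,0,0,0]]])

```text
t: 33.27
tool_pos: [0.4484, 0.1789, 0.167]
ee_rot: [3.142, -0.001, 0.002]
force: [-0.2, -0.6, 0.4]
opening: 0.0146
gripper_force: 30.0
```

```bash
python3 -c "
from h import *
to(.445,.181,-.0239,0)"
```

```text
at [0.4484 0.1789 0.167 ] rpy [ 1.8e+02 -1.0e-01  1.0e-01] t 33.27 open 0.0146 gf 30.0 F [-0.2 -0.6  0.4] | rz 0.002 shift [-0.011 -0.007  0.636]
```

Emit:
jog_arm(steps=[[[-0.011,-0.007,0.05,0,0,0],[0,0,0.1,0,0,0],[0,0,0.1,0,0,0],[0,0,0.1,0,0,0],[0,0,0.1,0,0,0],[0,0,0.08,0,0,0],[0,0,0.04,0,0,0],[0,0,0.02,0,0,0],[0,0,0,0,0,0],[0,0,0,0,0,0]]])

```text
t: 34.1
tool_pos: [0.4478, 0.18, -0.0107]
ee_rot: [-3.141, -0.002, -0.001]
force: [0.7, -0.8, 0.8]
opening: 0.0142
gripper_force: 30.0
```

Run:
```python
from h import *
to(.445,.181,-.0239,0)
```

```text
at [ 0.4478  0.18   -0.0107] rpy [-1.8e+02 -1.0e-01 -1.0e-01] t 34.1 open 0.0142 gf 30.0 F [ 0.7 -0.8  0.8] | rz -0.001 shift [-0.009 -0.003  0.044]
```

Emit:
jog_arm(steps=[[[-0.007,-0.003,0,0,0,0],[0,0,0.02,0,0,0],[0,0,0.012,0,0,0],[0,0,0.007,0,0,0],[0,0,0,0,0,0],[0,0,0,0,0,0]]])

```text
t: 34.6
tool_pos: [0.4442, 0.1812, -0.0227]
ee_rot: [3.142, 0.0, -0.0]
force: [-0.2, 0.7, 0.6]
opening: 0.0137
gripper_force: 30.0
```

Emit:
jog_arm(steps=[[[0,0,0.003,0,0,0],[0,0,0,0,0,0],[0,0,0,0,0,0]]])

```text
t: 34.85
tool_pos: [0.4443, 0.1812, -0.0236]
ee_rot: [-3.142, -0.0, -0.0]
force: [-0.9, -0.2, -0.4]
opening: 0.0141
gripper_force: 30.0
```

Emit:
jog_arm(steps=[[[0,0,0.0025,0,0,0],[0,0,0,0,0,0],[0,0,0,0,0,0]]])

```text
t: 35.1
tool_pos: [0.4444, 0.1812, -0.024]
ee_rot: [-3.142, -0.0, -0.0]
force: [-1.3, 0.3, 4.0]
opening: 0.0139
gripper_force: 30.0
```

Contact with the tray floor. I'll release, lift, and move back out so the trays can be seen.

Emit:
jog_arm(steps=[[[0,0,0,0,0,0],[0,0,0,0,0,0],[0,0,0,0,0,0],[0,0,0,0,0,0],[0,0,0,0,0,0],[0,0,-0.03,0,0,0],[0,0,-0.06,0,0,0],[0,0,-0.1,0,0,0],[0,0,-0.1,0,0,0],[0,0,-0.1,0,0,0],[0,0,-0.1,0,0,0],[0,0,-0.1,0,0,0],[0,0,-0.05,0,0,0],[0,0,0,0,0,0]]], grip=0.72)

```text
t: 36.27
tool_pos: [0.4468, 0.1817, 0.1718]
ee_rot: [-3.14, -0.009, -0.0]
force: [-0.0, 0.3, -0.3]
opening: 0.0244
gripper_force: 0.0
```

Emit:
jog_arm(steps=[[[0.07,0.05,0,0,0,0],[0.09,0.06,0,0,0,0],[0.09,0.06,0,0,0,0],[0.09,0.07,0,0,0,0],[0.09,0.07,0,0,0,0],[0.08,0.06,0,0,0,0],[0,0.09,0,0,0,0],[0,0.11,0,0,0,0],[0,0.11,0,0,0,0],[0,0.11,0,0,0,0],[0,0.11,0,0,0,0],[0,0.11,0,0,0,0],[0,0.11,0,0,0,0],[0,0.11,0,0,0,0],[0,0.11,0,0,0,0],[0,0.11,0,0,0,0],[0,0.11,0,0,0,0],[0,0,0,0,0,0]]])

```text
t: 37.77
tool_pos: [0.5964, -0.2939, 0.1662]
ee_rot: [3.138, -0.0, -0.006]
force: [1.1, 0.6, 0.1]
opening: 0.0243
gripper_force: 0.0
```

Run:
```python
from h import *
to(.445,.181,-.0239,0)
s=snap('top'); sc=snap('scene')
r=lambda a:cv2.resize(a,(390,300),interpolation=cv2.INTER_CUBIC)
cv2.imwrite('pics/b9.png',np.hstack([r(s['pixels'][185:240,190:262]),r(sc['pixels'][235:285,258:323])]))
```

```text
at [ 0.5964 -0.2939  0.1662] rpy [179.8  -0.   -0.3] t 37.77 open 0.0243 gf 0.0 F [1.1 0.6 0.1] | rz -0.006 shift [-0.505 -1.583  0.634]
```

View pics/b9.png

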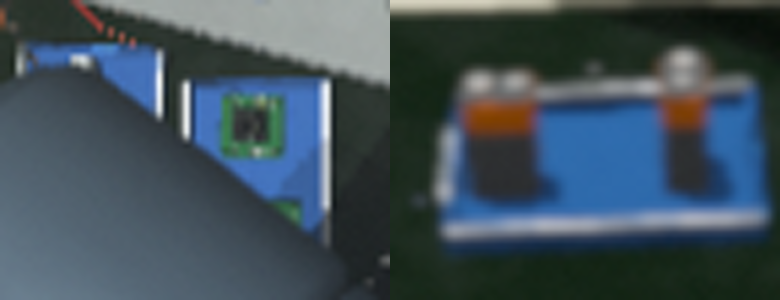

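The battery pair stands well, and the board is fine. The arm hides the connector tray, so I'll move it aside for one last look.

Emit:
jog_arm(steps=[[[-0.04,0.08,0,0,0,0],[-0.06,0.1,0,0,0,0],[-0.06,0.1,0,0,0,0],[-0.06,0.1,0,0,0,0],[-0.06,0.1,0,0,0,0],[-0.06,0.1,0,0,0,0],[-0.06,0.1,0,0,0,0],[-0.06,0.1,0,0,0,0],[-0.06,0.1,0,0,0,0],[-0.06,0.1,0,0,0,0],[-0.06,0.1,0,0,0,0],[0,0,0,0,0,0]]])

```text
t: 38.87
tool_pos: [0.4011, -0.6155, 0.1666]
ee_rot: [3.139, 0.002, -0.005]
force: [0.1, -0.3, 0.6]
opening: 0.0243
gripper_force: 0.0
```

Run:
```python
from h import *
to(.445,.181,-.0239,0)
s=snap('top'); C=cloud(s); print(C[190:236:6,190:222:6,2].round(2).max())
cv2.imwrite('pics/b10.png',cv2.resize(s['pixels'][180:240,185:265],(800,600),interpolation=cv2.INTER_CUBIC))
```

```text
at [ 0.4011 -0.6155  0.1666] rpy [ 1.798e+02  1.000e-01 -3.000e-01] t 38.87 open 0.0243 gf 0.0 F [ 0.1 -0.3  0.6] | rz -0.005 shift [ 0.146 -2.655  0.635]
0.02
```

View pics/b10.png

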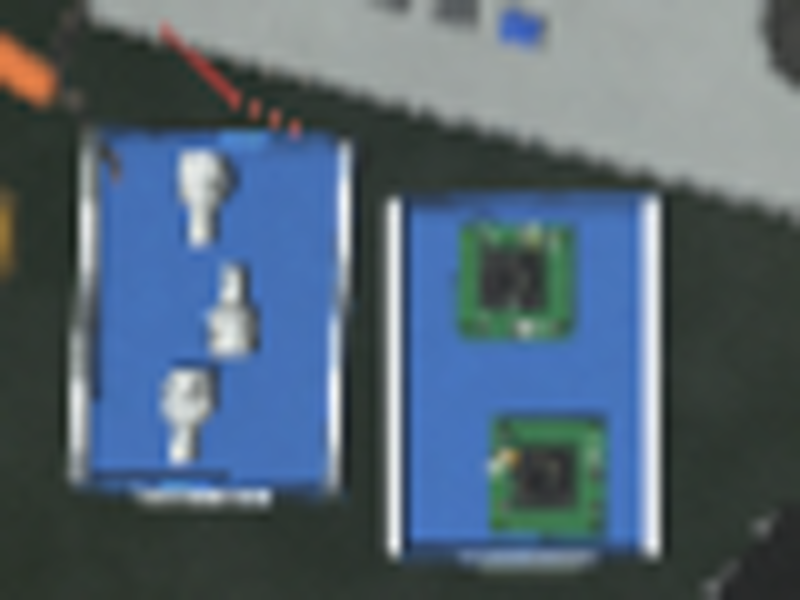

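All three plugs lie flat and separate at (205,195), (232,310) and (187,415). The two boards are side by side at (515,280) and (548,475), and the residents have not moved. I'll hand the job in.

```bash
python3 -c "
from workcell import ctrl
print(ctrl.close_job())"
```

```text
the job is handed in; nothing more can be done
None
```

All four loose parts are sorted and set down gently in their matching trays (both plugs flat, the board lens up, the battery standing), the parts already there look undisturbed, and the job was handed in after about 39 s of robot time.

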